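# Stow the adapter, lid the tin, lift off the outer lid

### The arm

A 6-joint arm with a two-finger parallel gripper is mounted at the origin on the work surface. World frame = base frame: x ahead of the robot, y to its left, z up, the work surface at z = 0. Lengths are in mm, angles in rad, forces in N, time in s.
With the tool pointing down it reaches from about 350 to 775 mm from the base axis. Payload 7.3 kg.
Tool frame: the origin (TCP) lies midway between the tips of the shut fingers; the grasp point (between the pads) lies 19 mm behind it (bot.hold_point_z is the distance from the TCP to the grasp point, in mm); z points along the fingers, y is the direction in which the jaws open and shut (so a half turn about z gives the same grasp; the last joint's range is limited). The gripper opens to 92 mm and grips with 3 to 60 N. Pads are 19 mm wide; open, the fingers measure 130 mm over their backs; the gripper's body (75 mm by 190 mm) begins 47 mm behind the grasp point.
Start: joints at [-1.491, 0.342, 1.524, -0, 1.275, -0.146], TCP at [117.562, -511.688, 226.741] pointing down, gripper open.
Joint ranges: [-2.53, 2.53], [-0.77, 2.02], [0.04, 2.7], [-1, 4.14], [0.28, 2.66], [-3.11, 3.11]. Speed limits (rad/s): [2.57, 2.57, 3.14, 3.14, 3.14, 3.14].

### API

Orientations are given as [roll, pitch, yaw] about the fixed x, y, z axes, in that order (R = Rz(yaw) Ry(pitch) Rx(roll)).
In Python, from plant import bot gives the robot as it stands.
- The arm moves only by the tool servo_tool, never from a script. Its argument "series" is a list of rows, each a list of 5 numbers: the opening, from 0 (shut) to 1 (fully open), then the shift along the tool's x, y, z each as a share of 50 mm, from -1 to 1, then the turn about the tool's z as a share of 90 degrees, from -1 to 1. In form: [[gripper, tx, ty, tz, spin], ...]. A call has 1 to 20 rows; each row shifts and turns the commanded pose from where the row before left it, along the tool's axes as they then stand; what a row does not reach is not made up. A row lasts 1/8 s, in which the tool goes at most 62.5 mm and 10.7 degrees, less where a joint would pass 70% of its speed; a pose out of reach is approached as far as the arm can. A call with a number of a shift or a turn outside -1 to 1 is refused whole. A call with a gripper value outside its range is refused whole. The fingers move at their own pace and stop on an object; the grip force is fixed at half the most. Time passes only in rows, so rows that do not move let the fingers close. It gives the time, the measured TCP pose, the force and the opening at its end, in the units of the state.
- bot.get_obs(): the state, without advancing time (a new reading comes with each control period).
- bot.capture(name): name is "side" or "top"; returns the picture (480x640x3 uint8, red, green, blue); there is no depth.
- bot.camera_model(name): a dict with "mtx" (3x3 intrinsics, pixels), "world_from_camera" (4x4, takes a point from camera to world coordinates). Camera axes: x right, y up, looking along -z (the intrinsics and any distortion apply to the point x, -y, -z); pixel columns grow to the right and rows downward; lengths in mm; the calibration is good to about 2 mm. A picture is of the moment at which its call begins. camera_model takes no time and is no camera call.
- bot.close_job(): hands the job in, once; it reports no verdict.
Trained networks look in the newest picture that a camera, given by its name, has taken for a name from the list of things; names that differ only in an ending like _2 or _b are one class to them, and where a whole thing is asked for, a point or a joint stands for the part that bears it (a point fixed in the world has none). Each returns a list of dicts, best first, with "p" (0 to 1); they miss things now and then, are a little off and sometimes report something else, mostly with a low value. They report only what shows in the picture. A call takes as long as a camera call. They do not tell look-alikes from the thing itself.
- bot.outline_of(camera, label): "mask" (480x640 bool, what is visible of it).
- bot.pinpoint(camera, label): "point" ([x, y, z] in mm, in the coordinates of the camera as it stood for that picture, good to about 4 mm: a listed point, or the origin of a listed thing).
The state is a dict: "time": time; "joint_positions": joint angles; "dq": joint speeds; "tau": joint torques, N m; "tool_pos": TCP position; "tcp_rot": TCP orientation; "contact_force": force on the tool from outside, world axes, zero at the start; "moment": the same for the moment, N m; "grip_width": finger opening in mm.
Only numpy, scipy, OpenCV 4.12 (cv2) and the standard library are available. Lean on these libraries where they do the work, as an engineer would, in place of code of your own. Each camera call takes 0.05 s, during which the arm holds its last target.

### The job

Stand the brass adapter flange down in the pocket inside the open tin. Then pick up the two nested lids together by the inner lid's knob, lower them onto the tin until the inner lid is fully seated, without dropping them, and let go of the knob. Then take the outer lid by its collar and lift it alone off the inner lid, which stays seated and undisturbed, and finish while still holding the outer lid level in the gripper, entirely above the top of the inner lid's knob; leave the other things on the desk alone.

Things in the scene. Friction and masses are not known exactly. Their poses are not given: they have to be found in the camera images.
- tin: (mm) Round open aluminium tin, upright and fixed to the desk; outside diameter 92, inside diameter 86 (wall 3), 64 high, with a grey foam insert whose upper face is 24 above the desk and has one central round pocket. Origin: centre of the underside; z up.
- tin_pocket (a point): (mm) Centre of the floor of the foam pocket in the tin: pocket diameter 36, 6 deep; this floor is 18 above the desk and 46 below the tin's rim. z up.
- tin_rim (a point): (mm) Centre of the tin's mouth, at the height of the rim (64 above the desk).
- adapter: (mm) Small brass flanged adapter (microphone stand thread adapter), loose, standing flange down on the desk. Flange: diameter 30, 6 thick, at the bottom; barrel: diameter 18, from 6 to 30 high. About 50 g. Origin: centre of the flange's underside; z runs from the flange up along the barrel. Seated in the pocket, its top is 16 below the tin's rim.
- inner_lid: (mm) Loose aluminium inner lid (160 g) lying on the desk on its plug, under the outer lid. Origin: centre of the plug's underside, z up. Plug 0 to 12 high, tapering from diameter 83 at its top to 76; disc diameter 95, 12 to 17 high; central upright knob. Seated on the tin, the plug is in the mouth, the disc on the rim, and the origin 52 above the tin's underside.
- knob_top (a point): (mm) Centre of the top of the inner lid's steel knob, a plain cylinder of diameter 18, from 17 to 77 above the inner lid's origin. It passes up through the outer lid's collar and sticks out 30 above it. Lifting by it carries both lids. Seated on the tin, this point is 129 above the desk.
- outer_lid: (mm) Loose aluminium outer lid (160 g) resting unfastened on the inner lid's disc. Origin: centre of the skirt's lower edge, z up. Skirt 0 to 10 high, flaring downward: inside diameter 100 at its top, 104 at its edge, wall 3; top plate 10 to 14; central collar. Nested, its origin is 7 above the inner lid's and it may shift 2.5 sideways. On the seated inner lid its origin is 59 above the desk.
- collar_top (a point): (mm) Centre of the upper edge of the outer lid's collar, an upright tube, outside diameter 48, inside 36, from 14 to 40 above the outer lid's origin, open right through the lid.
- remote: (mm) Bystander: white remote control, 150 x 46 x 18, loose, lying on the desk. Origin: centre of the underside, x along its length.
- receiver: (mm) Bystander: black wireless receiver box, 62 x 95 x 26 with a stub aerial 50 long on its +y end, loose. Origin: centre of the underside.
- disc_case: (mm) Bystander: flat disc case, 125 x 142 x 10, loose. Origin: centre of the underside.
There are look-alikes about, which are no part of the job. What is shaped like the inner_lid but orange is not meant.

How it is judged:
By the outcome, as a careful person would: the job done as asked, in the order asked, and still so for the second after the job is handed in, while the arm keeps its last pose, push and grip.
It also fails if it takes over 64 s, if anything falls off the work surface, if the arm or the gripper's body presses on something with over 40 N, if the wrist force passes 120 N, or if a joint passes its speed limit or range.

## Working session

There is one attempt and no reset: what is moved stays moved. The work goes in short steps, Python scripts to look and compute and a tool call to move; the robot and the scene stay as the last step left them, time stands still between calls to the robot, and variables do not carry over. Pictures are saved under pics/ and viewed, and the job is handed in when it is done.

Besides the shell and the picture viewer there is one more tool, called after "Call:" by a JSON object that holds its "method" and its "body". servo_tool: Moves the arm, as the interface text tells. Shift numbers are shares of 50 mm and turn numbers shares of 90 degrees, none past 1 either way. Its arguments: {"type":"object","properties":{"series":{"type":"array"}},"required":["series"]}

```bash
ls; mkdir -p pics; python3 - <<'E'
from plant import bot
import cv2,numpy as np
o=bot.get_obs();print(o)
for c in("side","top"):
    im=bot.capture(c);cv2.imwrite(f"pics/{c}0.png",im[:,:,::-1])
    m=bot.camera_model(c);print(c,m)
    T=np.array(m["world_from_camera"])
    for l in("tin_rim","tin_pocket","adapter","knob_top","collar_top","inner_lid","outer_lid","remote","receiver","disc_case"):
        for d in bot.pinpoint(c,l)[:3]:
            p=np.array(d["point"]);print(l,round(d["p"],2),np.round((T@np.r_[p,1])[:3],1))
print(bot.get_obs()["time"])
E
```

```text
pics
{'time': 0.0, 'joint_positions': array([-1.49099120e+00,  3.42728367e-01,  1.52502187e+00,  1.19348334e-05,
        1.27536757e+00, -1.45982394e-01]), 'dq': array([-0.00089107, -0.00077697, -0.00151155,  0.00092004, -0.00151325,
        0.00050148]), 'tau': array([ 1.78129805e-03, -4.31234694e+01, -2.44226378e+01,  7.20161665e-02,
        5.59142022e-02, -1.54398749e-04]), 'tool_pos': array([ 117.53592001, -511.26410275,  226.04032745]), 'tcp_rot': array([-3.14008538e+00, -2.33147205e-04,  2.25783864e-01]), 'contact_force': array([ 0.23843844, -0.29027001,  0.51990945]), 'moment': array([ 0.03349003, -0.05248318, -0.06735432]), 'grip_width': 91.82234297530917}
side {'mtx': array([[517.69163981,   0.        , 329.16760147],
       [  0.        , 517.69163981, 235.92316065],
       [  0.        ,   0.        ,   1.        ]]), 'world_from_camera': array([[-9.05041139e-01,  2.63254511e-01, -3.34062270e-01,
         1.68293370e+02],
       [-4.25131755e-01, -5.36307614e-01,  7.29134510e-01,
         8.90682232e+02],
       [ 1.27878094e-02,  8.01917206e-01,  5.97298306e-01,
        
[... 743 characters left out ...]
54e-02,  9.73169451e-01, -2.29468761e-01,
         3.03928136e+02],
       [-9.99856163e-01,  1.67918130e-02, -2.38514537e-03,
        -1.75865345e+00],
       [ 1.53204591e-03,  2.29476042e-01,  9.73313104e-01,
         1.26315836e+03],
       [ 0.00000000e+00,  0.00000000e+00,  0.00000000e+00,
         1.00000000e+00]])}
tin_rim 0.85 [466.7 215.1  63.5]
tin_pocket 0.93 [468.  214.3  21.9]
adapter 0.46 [ 5.725e+02 -9.900e+00  1.000e-01]
knob_top 0.78 [454.5 -72.1  76.4]
knob_top 0.59 [ 477.3 -230.    71. ]
collar_top 0.66 [ 479.6 -225.6   43.3]
inner_lid 0.72 [454.8 -78.2  -3.6]
inner_lid 0.48 [ 478.5 -222.3   -1.7]
outer_lid 0.86 [ 477.3 -224.4    8.9]
receiver 0.76 [725.2 -26.6  -3.7]
1.1
```

View pics/side0.png

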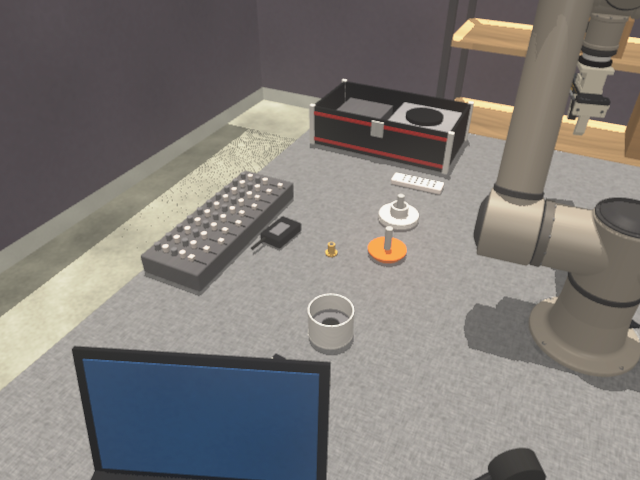

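View pics/top0.png

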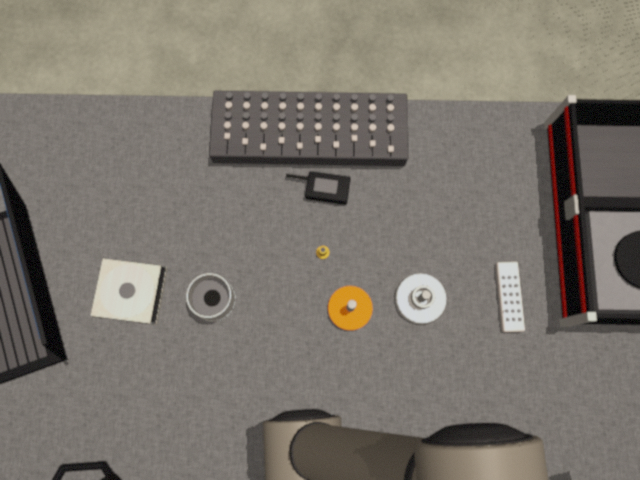

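```bash
cat > h.py <<'E'
from plant import bot
import cv2,numpy as np
from scipy.optimize import least_squares
def proj(c,P):
    m=bot.camera_model(c);T=np.linalg.inv(np.array(m["world_from_camera"]))
    P=np.atleast_2d(P);q=P@T[:3,:3].T+T[:3,3];q=q*[1,-1,-1]
    u=q@np.array(m["mtx"]).T;return u[:,:2]/u[:,2:]
A=np.linspace(0,2*np.pi,60)
def sil(c,xy,cyl,S=8):
    im=np.zeros((480*S//1,640*S//1),np.uint8) 
    for d0,d1,z0,z1 in cyl:
        P=np.vstack([np.c_[xy[0]+d/2*np.cos(A),xy[1]+d/2*np.sin(A),0*A+z] for d,z in((d0,z0),(d1,z1))])
        h=cv2.convexHull(((proj(c,P)+.5)*S).astype(np.int32));cv2.fillConvexPoly(im,h,1)
    return im
def cen(m,S=1):
    M=cv2.moments(m.astype(np.uint8),True);return (np.array([M["m10"],M["m01"]])/M["m00"]+.5)/S-.5, M["m00"]/S/S
def fit(c,mask,cyl,xy):
    t,a=cen(mask);xy=np.array(xy,float)
    for _ in range(4):
        s,sa=cen(sil(c,xy,cyl),8)
        z=np.mean([k[2] for k in cyl])
        b=proj(c,[[*xy,z],[xy[0]+1,xy[1],z],[xy[0],xy[1]+1,z]])
        J=np.c_[b[1]-b[0],b[2]-b[0]];xy=xy+np.linalg.solve(J,t-s)
    return xy,a,sa
CY=dict(tin=[(92,92,0,64)],adapter=[(30,30,0,6),(18,18,6,30)],
 outer_lid=[(110,106,7,17),(106,106,17,21),(48,48,21,47),],
 nested=[(110,106,7,17),(106,106,17,21),(48,48,21,47),(18,18,47,77)])
E
python3 - <<'E'
from h import *
g=dict(tin=(471,218),adapter=(573,-11),outer_lid=(477,-225))
for c in("side","top"):
    bot.capture(c); im=bot.capture(c)[:,:,::-1].copy()
    for l in g:
        r=bot.outline_of(c,l)
        for d in r[:2]:
            xy,a,sa=fit(c,d["mask"],CY[l],g[l]);print(c,l,round(d["p"],2),xy.round(1),a,round(sa))
            if d is r[0]:
                cs,_=cv2.findContours(d["mask"].astype(np.uint8),0,1);cv2.drawContours(im,cs,-1,(0,0,255),1)
    ctr={"side":(365,260),"top":(320,270)}[c]
    x0=ctr[0]-140
    cv2.imwrite(f"pics/{c}_m.png",cv2.resize(im[ctr[1]-100:ctr[1]+100,x0:x0+280],None,fx=2.8,fy=2.8,interpolation=0))
E
```

```text
side tin 0.57 [469.3 220.5] 2277.0 2224
side adapter 0.71 [576.4 -14.3] 122.0 145
side adapter 0.37 [ 496.2 -297.4] 99.0 111
side outer_lid 0.71 [ 476.9 -221.6] 873.0 947
top tin 0.55 [469.4 218. ] 1827.0 1798
top adapter 0.7 [ 482.6 -232.8] 164.0 162
top adapter 0.47 [577.  -14.7] 163.0 154
top outer_lid 0.78 [ 477.7 -225.1] 1792.0 2083
```

View pics/side_m.png

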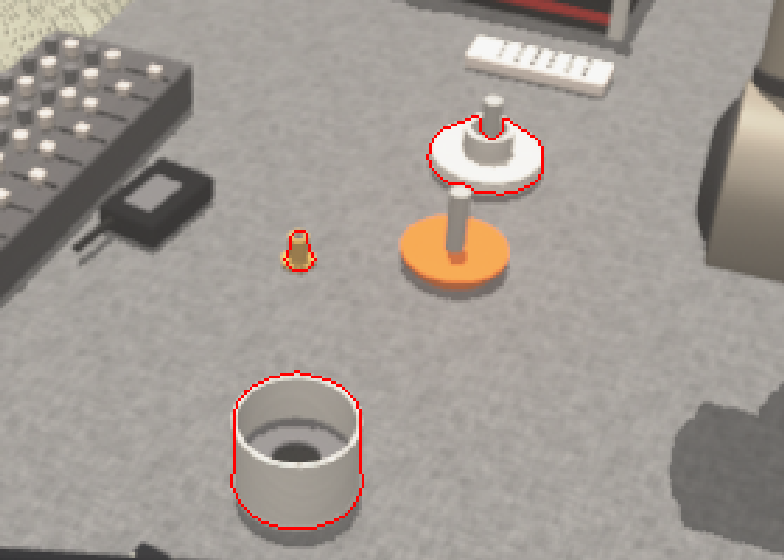

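View pics/top_m.png

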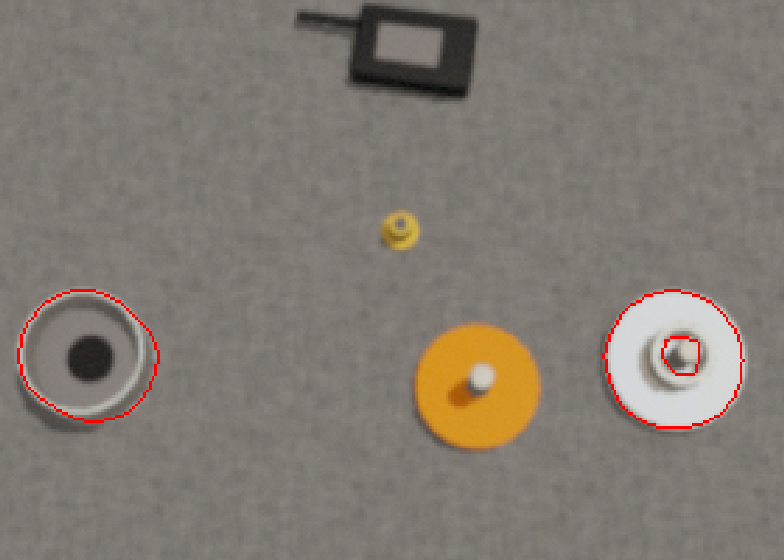

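```bash
python3 - <<'E'
from h import *
import sys
out=[]
for c in("side","top"):
    im=cv2.imread(f"pics/{c}0.png")
    for (x,y),r,z,ctr in [((469.4,219.3),46,64,(469,219,40)),((469.4,219.3),18,24,0),((576.5,-14.5),15,6,(576,-14,10)),((576.5,-14.5),9,30,0),((477.3,-224),55,7,(477,-224,30)),((477.3,-224),24,47,0),((477.3,-224),9,77,0)]:
        if ctr:
            p=proj(c,[ctr])[0].round().astype(int);k=44
            x0,y0=p-k; cr=cv2.resize(im[y0:y0+2*k,x0:x0+2*k],None,fx=3,fy=3,interpolation=2)
            out.append(cr)
        P=np.c_[x+r*np.cos(A),y+r*np.sin(A),0*A+z]
        q=((proj(c,P)-[x0,y0]+.5)*3).round().astype(int)
        cv2.polylines(out[-1],[q],True,(0,0,255),1)
cv2.imwrite("pics/ov.png",np.vstack([np.hstack(out[:3]),np.hstack(out[3:])]))
E
```

```text
(no output)
```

View pics/ov.png

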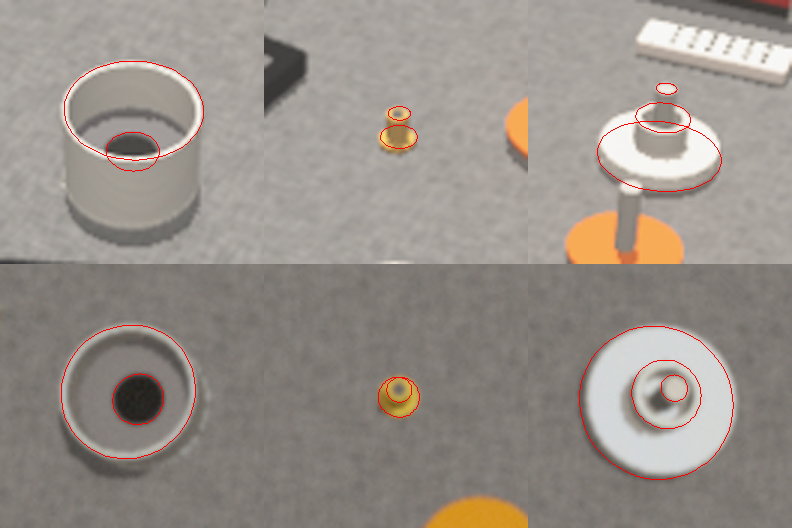

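Call:
{"method": "servo_tool", "body": {"series": [[0.7,0,0,0,0.072],[0.7,0,0,0,0.072],[0.7,0.65,-0.7,0,0],[0.7,0.65,-0.7,0,0],[0.7,0.65,-0.7,0,0],[0.7,0.65,-0.7,0,0],[0.7,0.65,-0.7,0,0],[0.7,0.65,-0.7,0,0],[0.7,0.65,-0.7,0,0],[0.7,0.65,-0.7,0,0],[0.7,0.65,-0.7,0,0],[0.7,0.65,-0.7,0,0],[0.7,0.65,-0.7,0,0],[0.7,0.65,-0.7,0,0],[0.7,0.65,-0.7,0,0],[0.7,0,0,0,0]]}}

```text
time: 3.6
tool_pos: [541.6, -54.6, 226.2]
tcp_rot: [-3.141, -0.0, 0.003]
contact_force: [-0.5, 0.4, -0.1]
grip_width: 64.0
```

Call:
{"method": "servo_tool", "body": {"series": [[0.7,0.35,-0.4,0.3,0],[0.7,0.35,-0.4,0.5,0],[0.7,0,0,0.9,0],[0.7,0,0,0.9,0],[0.7,0,0,0.5,0],[0.7,0,0,0,0],[0.7,0,0,0,0]]}}

```text
time: 4.47
tool_pos: [575.8, -17.6, 73.0]
tcp_rot: [3.141, -0.002, -0.001]
contact_force: [-0.0, -0.5, 0.3]
grip_width: 64.5
```

```bash
cat > look.py <<'E'
import sys
from h import *
n=sys.argv[1];x,y,z=map(float,sys.argv[2:5]);k=int(sys.argv[5]) if len(sys.argv)>5 else 50
o=[]
for c in("side","top"):
    im=bot.capture(c)[:,:,::-1];cv2.imwrite(f"pics/{n}_{c}.png",im)
    p=proj(c,[[x,y,z]])[0].round().astype(int);x0,y0=np.maximum(p-k,0);o.append(cv2.resize(im[y0:y0+2*k,x0:x0+2*k],(390,390),interpolation=2))
cv2.imwrite(f"pics/{n}.png",np.hstack(o));s=bot.get_obs();print(s["time"],s["tool_pos"].round(1),s["tcp_rot"].round(3),s["contact_force"].round(1),s["grip_width"])
E
python3 look.py a1 576 -14 40
```

```text
4.575 [576.1 -17.3  73.4] [ 3.141e+00 -3.000e-03 -1.000e-03] [ 0.  -0.  -0.5] 64.4765218615023
```

View pics/a1.png

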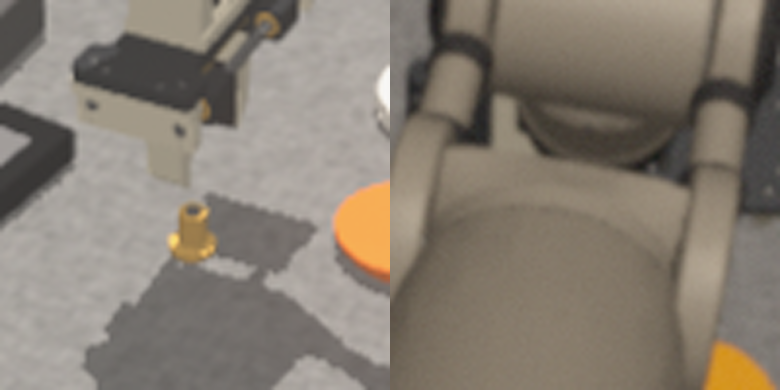

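Call:
{"method": "servo_tool", "body": {"series": [[0.6,0,-0.05,0.6,0],[0.6,0,0,0.4,0],[0.6,0,0,0.28,0],[0.6,0,0,0,0],[0.0,0,0,0,0],[0.0,0,0,0,0],[0.0,0,0,0,0],[0.0,0,0,0,0]]}}

```text
time: 5.58
tool_pos: [575.4, -14.4, 8.0]
tcp_rot: [3.141, -0.001, -0.0]
contact_force: [0.3, -1.2, 0.7]
grip_width: 19.7
```

Call:
{"method": "servo_tool", "body": {"series": [[0.0,0,0,0,0],[0.0,0,0,0,0],[0.5,0,0,0,0],[0.5,0,0,0,0],[0.5,0,0,0,-0.115],[0.5,0,0,0,-0.115],[0.5,0,0,0,-0.115],[0.5,0,0,0,-0.115],[0.5,0,0,0,-0.115],[0.5,0,0,0,-0.115],[0.5,0,0,0,-0.115],[0.5,0,0,0,-0.115],[0.5,0,0,0,-0.08],[0.0,0,0,0,0],[0.0,0,0,0,0],[0.0,0,0,0,0],[0.0,0,0,0,0],[0.0,0,0,0,0]]}}

```text
time: 7.82
tool_pos: [575.3, -14.4, 7.7]
tcp_rot: [3.142, 0.0, 1.57]
contact_force: [-0.2, 0.5, -0.8]
grip_width: 17.0
```

Call:
{"method": "servo_tool", "body": {"series": [[0.0,0,0,-0.4,0],[0.0,0,0,-0.8,0],[0.0,0,0,-0.8,0],[0.0,0.4,-0.2,-0.2,0],[0.0,0.6,-0.3,0,0],[0.0,0.8,-0.35,0,0],[0.0,0.8,-0.35,0,0],[0.0,0.8,-0.35,0,0],[0.0,0.7,-0.3,0,0],[0.0,0.4,-0.2,0,0],[0.0,0.17,-0.07,0,0],[0.0,0,0,0,0],[0.0,0,0,0,0]]}}

```text
time: 9.45
tool_pos: [469.5, 218.6, 117.4]
tcp_rot: [-3.141, 0.0, 1.57]
contact_force: [1.1, -0.7, 0.4]
grip_width: 17.0
```

```bash
python3 look.py a2 469 219 90 70
```

```text
9.55 [469.7 218.4 117.5] [-3.141  0.     1.569] [ 0.2 -0.3 -1.4] 17.03316373512732
```

View pics/a2.png

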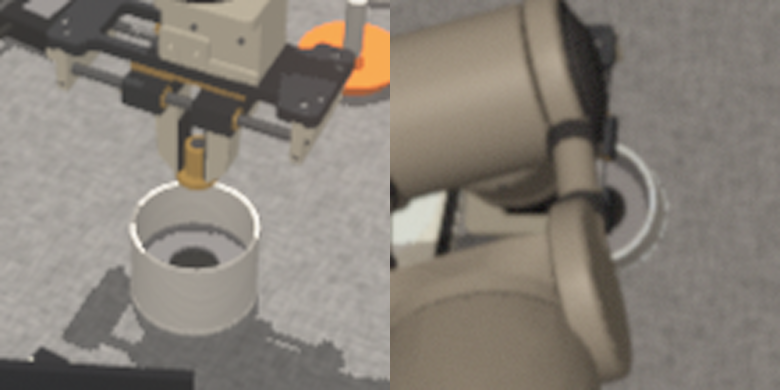

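```bash
python3 - <<'E'
from h import *
c="side";im=cv2.imread("pics/a2_side.png")
x0,y0=proj(c,[[469,219,90]])[0].round().astype(int)-45;S=7
im=cv2.resize(im[y0:y0+80,x0:x0+90],None,fx=S,fy=S,interpolation=0)
for x,y,r,z in[(469.7,218.4,15,109.8),(469.7,218.4,15,115.8),(469.7,218.4,9,139.8),(469.4,219.3,46,64),(469.4,219.3,43,64),(469.4,219.3,43,24),(469.4,219.3,18,24)]:
    P=np.c_[x+r*np.cos(A),y+r*np.sin(A),0*A+z];cv2.polylines(im,[((proj(c,P)-[x0,y0]+.5)*S).round().astype(int)],True,(0,0,255),1)
cv2.imwrite("pics/a3.png",im)
E
```

```text
(no output)
```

View pics/a3.png

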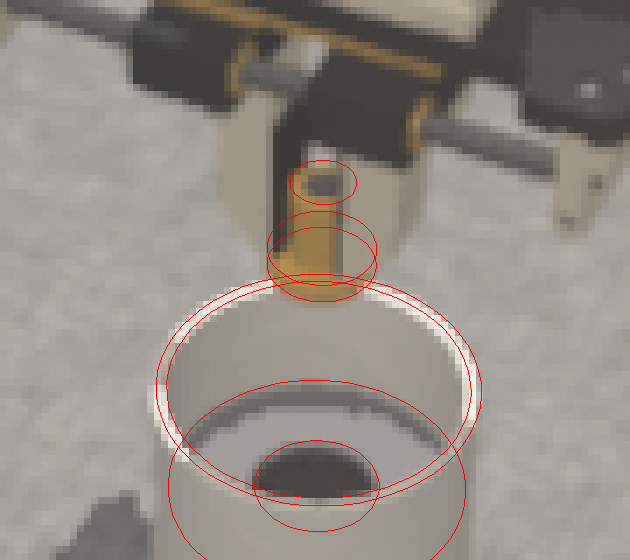

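Call:
{"method": "servo_tool", "body": {"series": [[0.0,0.02,0,0.6,0],[0.0,0,0,0.6,0],[0.0,0,0,0.3,0],[0.0,0,0,0.15,0],[0.0,0,0,0.05,0],[0.0,0,0,0.05,0],[0.0,0,0,0.04,0],[0.0,0,0,0,0],[0.0,0,0,0,0]]}}

```text
time: 10.68
tool_pos: [469.5, 220.2, 28.4]
tcp_rot: [3.141, -0.0, 1.57]
contact_force: [-0.1, 0.2, -0.2]
grip_width: 17.3
```

Call:
{"method": "servo_tool", "body": {"series": [[0.0,0,0,0.04,0],[0.0,0,0,0,0],[0.0,0,0,0,0]]}}

```text
time: 11.05
tool_pos: [469.3, 220.1, 26.1]
tcp_rot: [-3.141, 0.0, 1.57]
contact_force: [-0.1, -0.1, 0.2]
grip_width: 16.8
```

Call:
{"method": "servo_tool", "body": {"series": [[0.35,0,0,0,0],[0.35,0,0,0,0],[0.35,0,0,0,0],[0.35,0,0,-0.5,0],[0.35,0,0,-1,0],[0.35,0,0,-1,0],[0.35,0,0,-0.6,0],[0.35,-1,0,0,0],[0.35,-1,0,0,0],[0.35,-1,0,0,0],[0.7,-1,0,0,0],[0.7,-1,0,0,0],[0.7,-1,0,0,0],[0.7,-1,0,0,0],[0.7,-1,0,0,0],[0.7,0,0,0,0],[0.7,0,0,0,0]]}}

```text
time: 13.18
tool_pos: [468.9, -179.3, 181.0]
tcp_rot: [-3.141, -0.001, 1.57]
contact_force: [1.0, -0.4, 0.2]
grip_width: 64.5
```

```bash
python3 look.py b1 469 219 40 40
```

```text
13.275 [ 469.1 -178.6  181.2] [-3.141 -0.     1.572] [0.1 0.5 0.5] 64.44600715701506
```

View pics/b1.png

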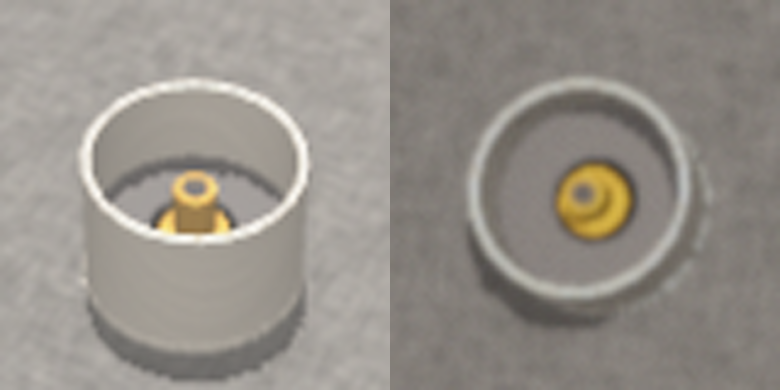

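Call:
{"method": "servo_tool", "body": {"series": [[0.6,-0.45,0.08,0,0],[0.6,-0.46,0.08,0,0],[0.6,0,0,0.8,0],[0.6,0,0,0.5,0],[0.6,0,0,0,0],[0.6,0,0,0,0]]}}

```text
time: 14.02
tool_pos: [477.9, -226.3, 117.1]
tcp_rot: [3.14, 0.001, 1.57]
contact_force: [-0.2, 0.3, 0.8]
grip_width: 54.9
```

```bash
python3 look.py b2 477 -224 60 45
```

```text
14.125 [ 478.  -226.1  117.5] [3.14e+00 2.00e-03 1.57e+00] [ 0.   0.2 -0.2] 55.10414642481665
```

View pics/b2.png

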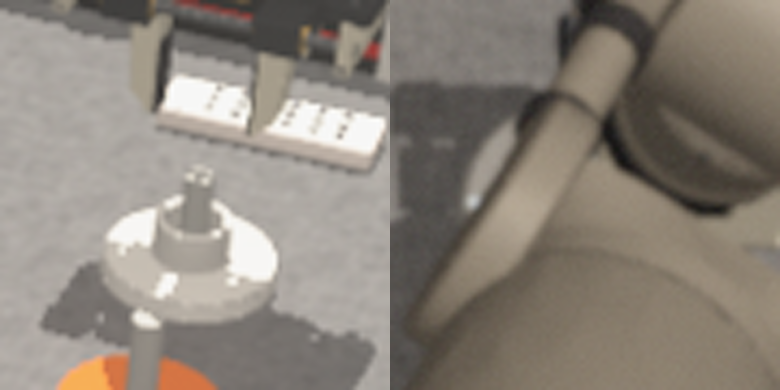

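Call:
{"method": "servo_tool", "body": {"series": [[0.6,0.04,0,0.6,0],[0.6,0,0,0.5,0],[0.6,0,0,0.2,0],[0.6,0,0,0,0],[0.0,0,0,0,0],[0.0,0,0,0,0],[0.0,0,0,0,0],[0.0,0,0,0,0],[0.0,0,0,0,0],[0.0,0,0,0,0]]}}

```text
time: 15.38
tool_pos: [477.2, -223.4, 51.4]
tcp_rot: [3.142, 0.0, 1.57]
contact_force: [-1.0, 0.2, 2.5]
grip_width: 17.6
```

Call:
{"method": "servo_tool", "body": {"series": [[0.5,0,0,0,0],[0.5,0,0,0,0],[0.5,0,0,0,0.115],[0.5,0,0,0,0.115],[0.5,0,0,0,0.115],[0.5,0,0,0,0.115],[0.5,0,0,0,0.115],[0.5,0,0,0,0.115],[0.5,0,0,0,0.115],[0.5,0,0,0,0.115],[0.5,0,0,0,0.08],[0.0,0,0,0,0],[0.0,0,0,0,0],[0.0,0,0,0,0],[0.0,0,0,0,0],[0.0,0,0,0,0],[0.0,0,0,0,0]]}}

```text
time: 17.5
tool_pos: [477.3, -223.5, 51.2]
tcp_rot: [3.141, -0.0, -0.0]
contact_force: [-0.7, -1.9, -0.3]
grip_width: 17.0
```

Call:
{"method": "servo_tool", "body": {"series": [[0.0,0,0,-0.1,0],[0.0,0,0,-0.2,0],[0.0,0,0,-0.4,0],[0.0,0,0,-0.5,0],[0.0,0,0,-0.5,0],[0.0,0,0,-0.4,0],[0.0,0,0,-0.2,0],[0.0,0,0,0,0],[0.0,0,0,0,0]]}}

```text
time: 18.62
tool_pos: [476.7, -223.0, 165.3]
tcp_rot: [-3.141, 0.002, -0.0]
contact_force: [-0.4, -0.0, -4.5]
grip_width: 17.1
```

```bash
python3 look.py b3 477 -224 140 60
```

```text
18.725 [ 476.7 -223.   165.3] [-3.141e+00  2.000e-03 -0.000e+00] [-0.2 -0.1 -4.1] 17.23692276639495
```

View pics/b3.png

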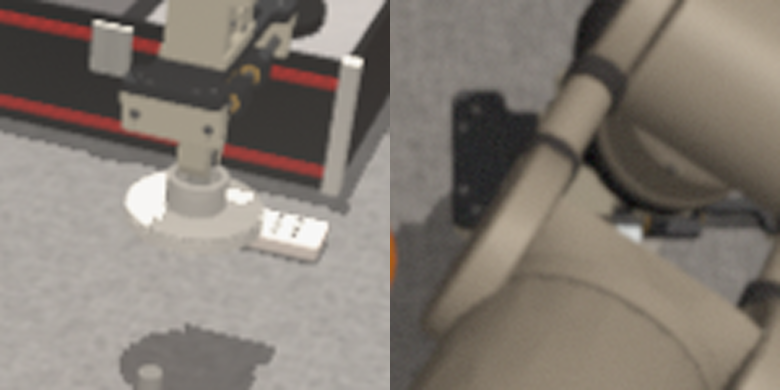

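Call:
{"method": "servo_tool", "body": {"series": [[0.0,0,-0.2,-0.2,0],[0.0,0,-0.4,-0.1,0],[0.0,0,-0.6,0,0],[0.0,0,-0.6,0,0],[0.0,0,-0.6,0,0],[0.0,0,-0.6,0,0],[0.0,0,-0.6,0,0],[0.0,0,-0.6,0,0],[0.0,0,-0.6,0,0],[0.0,0,-0.6,0,0],[0.0,0,-0.6,0,0],[0.0,0,-0.6,0,0],[0.0,-0.05,-0.6,0,0],[0.0,-0.05,-0.6,0,0],[0.0,-0.05,-0.5,0,0],[0.0,0,-0.3,0,0],[0.0,0,-0.2,0,0],[0.0,0,-0.05,0,0],[0.0,0,0,0,0],[0.0,0,0,0,0]]}}

```text
time: 21.22
tool_pos: [470.0, 218.6, 181.1]
tcp_rot: [3.141, 0.0, -0.001]
contact_force: [0.5, -0.1, -3.7]
grip_width: 17.3
```

```bash
python3 look.py c1 469 219 100 70
```

```text
21.325 [469.9 218.6 181.1] [ 3.141e+00  0.000e+00 -1.000e-03] [-0.5  0.1 -3.5] 17.242743731481355
```

View pics/c1.png

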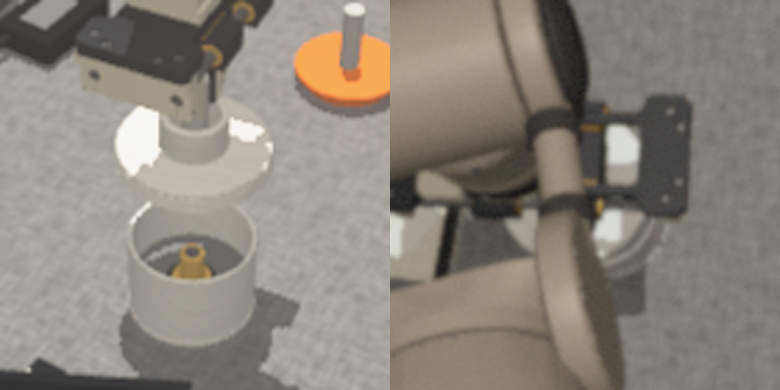

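Call:
{"method": "servo_tool", "body": {"series": [[0.0,-0.01,-0.015,0.3,0],[0.0,0,0,0.4,0],[0.0,0,0,0.3,0],[0.0,0,0,0.2,0],[0.0,0,0,0.04,0],[0.0,0,0,0,0],[0.0,0,0,0,0]]}}

```text
time: 22.2
tool_pos: [469.8, 220.0, 119.8]
tcp_rot: [-3.141, -0.001, -0.0]
contact_force: [-0.5, -0.2, -4.6]
grip_width: 17.2
```

```bash
python3 look.py c2 469 219 70 50
```

```text
22.3 [469.7 220.  119.7] [-3.141e+00 -1.000e-03 -0.000e+00] [ 1.  -0.8 -3.9] 17.11425330377736
```

View pics/c2.png

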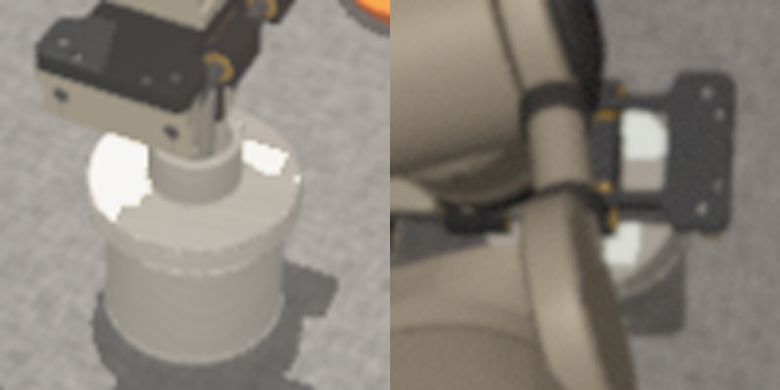

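Call:
{"method": "servo_tool", "body": {"series": [[0.0,0,0,0.08,0],[0.0,0,0,0.06,0],[0.0,0,0,0.06,0],[0.0,0,0,0,0]]}}

```text
time: 22.8
tool_pos: [469.2, 219.8, 108.8]
tcp_rot: [3.141, 0.001, -0.0]
contact_force: [-0.0, -0.1, -3.9]
grip_width: 17.4
```

Call:
{"method": "servo_tool", "body": {"series": [[0.0,0,0,0.04,0],[0.0,0,0,0.03,0],[0.0,0,0,0.03,0],[0.0,0,0,0,0],[0.0,0,0,0,0]]}}

```text
time: 23.42
tool_pos: [469.4, 219.9, 104.2]
tcp_rot: [3.142, -0.0, -0.0]
contact_force: [-0.0, -0.1, -3.4]
grip_width: 17.3
```

Call:
{"method": "servo_tool", "body": {"series": [[0.0,0,0,0.02,0],[0.0,0,0,0.01,0],[0.0,0,0,0,0],[0.0,0,0,0,0]]}}

```text
time: 23.92
tool_pos: [469.5, 219.8, 103.1]
tcp_rot: [3.141, -0.0, -0.0]
contact_force: [-1.2, -3.2, 3.5]
grip_width: 17.1
```

Call:
{"method": "servo_tool", "body": {"series": [[0.0,0,0,0.01,0],[0.0,0,0,0,0],[0.0,0,0,0,0]]}}

```text
time: 24.3
tool_pos: [469.5, 219.8, 103.1]
tcp_rot: [3.141, -0.001, -0.0]
contact_force: [-3.3, -3.9, 8.1]
grip_width: 16.9
```

Call:
{"method": "servo_tool", "body": {"series": [[0.3,0,0,0,0],[0.5,0,0,0,0],[0.7,0,0,0,0],[0.7,0,0,-0.4,0],[0.7,0,0,-0.8,0],[0.7,0,0,-0.6,0],[1,0,0,0,0],[1,0,0,0,0]]}}

```text
time: 25.3
tool_pos: [468.8, 219.8, 191.3]
tcp_rot: [3.141, 0.001, -0.0]
contact_force: [-0.7, -0.7, 0.1]
grip_width: 79.8
```

```bash
python3 look.py d1 469 219 80 45; python3 - <<'E'
from h import *
c="side";im=cv2.imread("pics/d1_side.png")
x0,y0=proj(c,[[469,219,75]])[0].round().astype(int)-45;S=7
im=cv2.resize(im[y0:y0+85,x0:x0+90],None,fx=S,fy=S,interpolation=0)
x,y=469.5,219.7
for r,z in[(9,129),(24,99),(53,73),(55,59),(46,0)]:
    P=np.c_[x+r*np.cos(A),y+r*np.sin(A),0*A+z];cv2.polylines(im,[((proj(c,P)-[x0,y0]+.5)*S).round().astype(int)],True,(0,0,255),1)
cv2.imwrite("pics/d2.png",im)
E
```

```text
25.4 [468.7 219.7 190.9] [ 3.141e+00  2.000e-03 -0.000e+00] [-0.4  0.  -0.2] 87.57155451901531
```

View pics/d2.png

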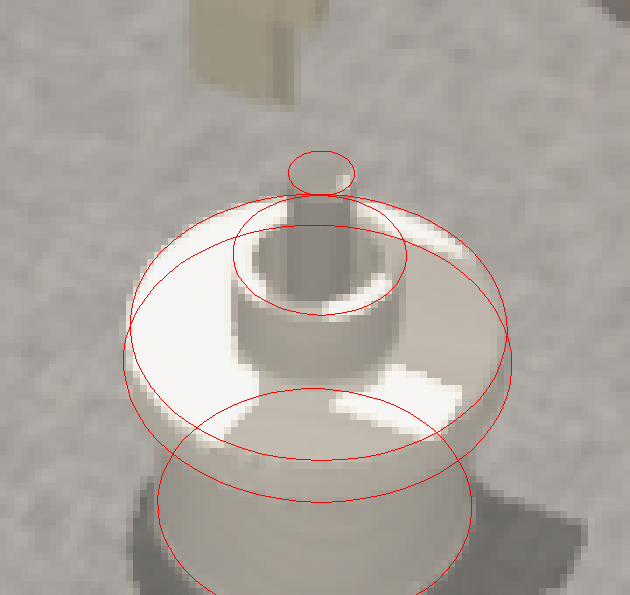

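View pics/d1.png

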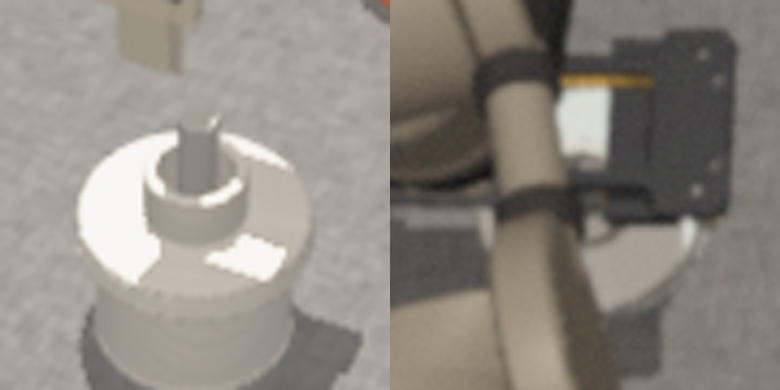

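Call:
{"method": "servo_tool", "body": {"series": [[0.85,0.015,0,0.5,0],[0.85,0,0,0.6,0],[0.85,0,0,0.6,0],[0.85,0,0,0.3,0],[0.85,0,0,0.15,0],[0.85,0,0,0.1,0],[0.85,0,0,0,0],[0.85,0,0,0,0]]}}

```text
time: 26.4
tool_pos: [470.5, 220.0, 80.3]
tcp_rot: [-3.141, -0.001, -0.0]
contact_force: [0.3, -0.7, 0.1]
grip_width: 78.2
```

```bash
python3 look.py d3 469 219 80 45
```

```text
26.5 [470.4 220.   80.2] [-3.141e+00 -1.000e-03 -0.000e+00] [ 1.  -1.1 -0.2] 78.0738746776878
```

View pics/d3.png

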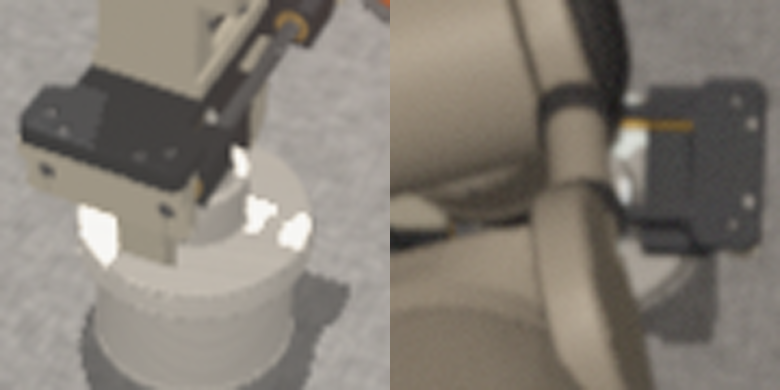

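Call:
{"method": "servo_tool", "body": {"series": [[0.85,-0.015,0,0.04,0],[0.85,0,0,0,0],[0.6,0,0,0,0],[0.55,0,0,0,0],[0.5,0,0,0,0],[0.45,0,0,0,0],[0.0,0,0,0,0],[0.0,0,0,0,0],[0.0,0,0,0,0],[0.0,0,0,0,0]]}}

```text
time: 27.75
tool_pos: [469.4, 219.9, 77.7]
tcp_rot: [3.141, -0.0, -0.0]
contact_force: [0.1, 0.1, 0.7]
grip_width: 48.1
```

Call:
{"method": "servo_tool", "body": {"series": [[0.0,0,0,-0.05,0],[0.0,0,0,-0.1,0],[0.0,0,0,-0.15,0],[0.0,0,0,-0.2,0],[0.0,0,0,-0.3,0],[0.0,0,0,-0.3,0],[0.0,0,0,-0.3,0],[0.0,0,0,-0.3,0],[0.0,0,0,-0.3,0],[0.0,0,0,-0.2,0],[0.0,0,0,-0.1,0],[0.0,0,0,0,0],[0.0,0,0,0,0],[0.0,0,0,0,0]]}}

```text
time: 29.5
tool_pos: [469.1, 219.8, 192.2]
tcp_rot: [3.141, 0.001, -0.0]
contact_force: [0.2, -0.5, -2.1]
grip_width: 47.4
```

```bash
python3 look.py e1 469 219 120 60;  python3 - <<'E'
from h import *
c="side";im=cv2.imread("pics/e1_side.png")
x0,y0=proj(c,[[469,219,110]])[0].round().astype(int)-[55,55];S=6
im=cv2.resize(im[y0:y0+100,x0:x0+110],None,fx=S,fy=S,interpolation=0)
x,y=469.5,219.7;d=bot.get_obs()["tool_pos"][2]-77.7
for r,z in[(9,129),(47.5,69),(47.5,64),(46,0),(55,59+d),(53,73+d),(24,99+d)]:
    P=np.c_[x+r*np.cos(A),y+r*np.sin(A),0*A+z];cv2.polylines(im,[((proj(c,P)-[x0,y0]+.5)*S).round().astype(int)],True,(0,0,255),1)
cv2.imwrite("pics/e2.png",im)
E
```

```text
29.6 [469.2 219.9 192.3] [ 3.141e+00  1.000e-03 -0.000e+00] [-1.8 -0.6 -1.7] 47.573980441045606
```

View pics/e2.png

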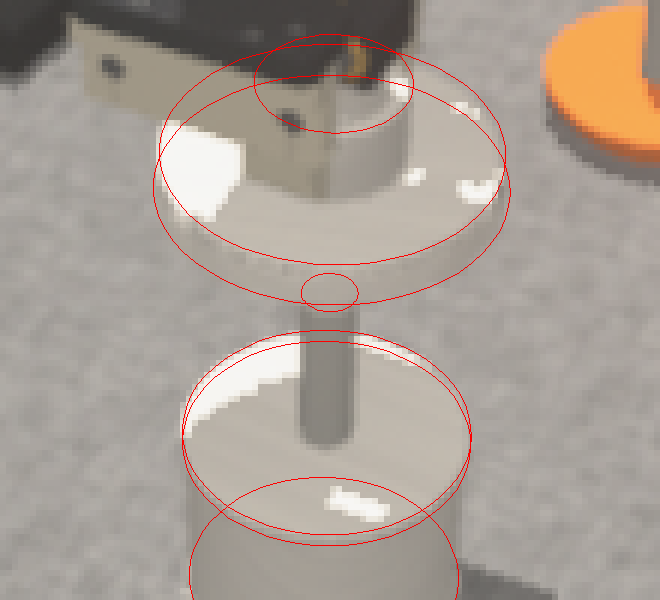

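View pics/e1.png

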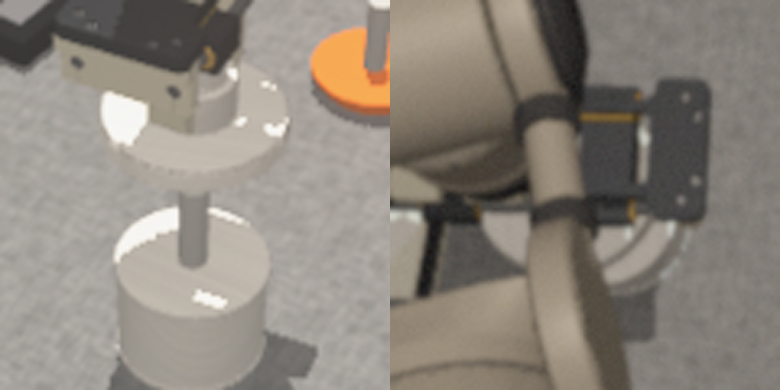

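```bash
python3 -c "
from plant import bot
print(bot.close_job())"
```

```text
the job is handed in; nothing more can be done
None
```

All the steps were done in the order asked, and I handed the job in at about 29.6 s.

- **Adapter:** It stands flange down in the tin's pocket. I checked this in both camera views before the lids went on.
- **Seating the lids:** I carried both lids by the inner lid's knob and lowered them onto the tin. The arm met firm contact at the predicted seated height, with about 8 N of push, and I then let go of the knob.
- **Lifting the outer lid:** I gripped it by the collar (jaw opening about 48 mm) and raised it about 114 mm. It is still held, with its lower edge at about 173 mm and the knob top at 129 mm.

In the last pictures, the side view shows the outer lid level and the inner lid flat on the rim, both within about one pixel of the predicted outlines. The arm hides most of the top view, so that final check rests on the side camera and the measured tool pose. No check failed. The remote, the receiver, the disc case and the orange lid were not touched.

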